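# Ready the tube pump: seat the bed block and hold the sprung pressure arm open

## Task

Get the bench tube pump ready for threading: set the loose bed block into its pocket on the pump's base plate, tab in the notch and fully home, and let go of it. Then take the upright post of the spring-loaded pressure arm, swing the arm away from the block until it meets its stop, and finish while still holding it there with the fingers, since a colleague will thread the tube. Leave the cork ring, the jar and the timer where they stand.

Things in the scene. Friction and masses are not known exactly. Their poses are not given: they have to be found in the camera images.
- pump_base: The pump's aluminium base plate, 156 x 240 x 12 mm, fixed on the worktop; position and yaw vary. Origin on the worktop under the plate (which spans x -80..76, y -120..120 mm), z up. It carries a grey open pocket for the bed block and, at its -y end, the pressure arm's pivot under a dark hanger bracket 66 mm high
- pocket (a point): centre of the pocket's floor: base plate frame x 45, y -5, z 12 mm. The pocket is 39 (x) x 61 mm (y) inside, its thin walls reach z 24 mm, with flared lips to 28 mm. Its +y wall has a notch in the middle, 19 mm wide, that runs out 12 mm between two cheeks
- notch (a point): centre of the notch, on the pocket floor: base plate frame x 45, y 28, z 12 mm
- pivot (a point): on the vertical pivot axis of the pressure arm: base plate frame x 0, y -100, z 40 mm
- post_top (a point): centre of the top of the steel post that stands at the free end of the pressure arm: a round upright pin of 12 mm diameter, top at z 88 mm, free for gripping down to the arm's upper face at z 41 mm (a flat 18 mm collar covers the lowest 3 mm); 150 mm from the pivot axis
- pressure_arm (a joint): angle of the pressure arm (two steel plates with rollers, 22 mm wide, z 25..41 mm) about its vertical pivot, rad. 0: at rest, it points along the base plate's +y, its rubber roller in front of the pocket. It grows as the post swings to the base plate's -x (anticlockwise from above). A spring pulls it back (at the post 4 N at 0, 8 N at the stop); the stop is at 1.0
- bed_block: Loose white block, 120 g. Body 34 (x) x 56 (y) x 30 mm (z); on its +y end a tab 13 mm wide, 11 mm long, 30 mm high; on top a grip rib, 16 (x) x 40 (y) mm, z 30 to 60 mm. Origin: centre of the body's underside, z up. It stands upright on the worktop; seated, its axes run as the base plate's and its origin is at the point pocket
- tab (a point): under the tab of the bed block: block frame x 0, y 33, z 0 mm; seated it lies at the point notch
- cork_ring: bystander: flat cork ring, 75 mm diameter, 14 mm high, lying behind the pump; origin under its centre
- jar: bystander: small jar with white lid, 44 mm diameter, 50 mm high, behind the pump; origin under its centre
- timer: bystander: white lab timer, 62 x 66 x 18 mm, in front of the pump; origin under its centre
There are look-alikes about, which are no part of the job. Leave any pink, turquoise or yellow look-alike of the bed_block alone.

How it is judged:
On the way, in this order (a step that is already met when the one before it is completed fails the run):
1. the bed block is home in its pocket, tab in the notch, and let go, the arm still at rest (z of bed_block in the frame of pump_base below 0.0155 m and horizontal distance between tab and notch below 0.008 m and angle between bed_block's own z axis and vertical below 0.06 rad and contact force between the fingers and bed_block below 0.1 N and value of joint pressure_arm below 0.3 rad), for 0.2 s.
2. the pressure arm is held at its stop by the fingers (value of joint pressure_arm above 0.95 rad and contact force between the fingers and pressure_arm above 4 N), for 0.2 s.
At the end, for the whole second after the job is handed in: The arm is within 0.05 rad of its stop, held there by the fingers with more than 4 N through the last second; the bed block lies in its pocket, underside within 3.5 mm of the floor, its tab within 8 mm of the notch's centre, upright within 0.06 rad, at rest and untouched (all of step 2 and z of bed_block in the frame of pump_base between 0.009 and 0.0155 m and horizontal distance between tab and notch below 0.008 m and angle between bed_block's own z axis and vertical below 0.06 rad and linear speed of bed_block below 0.02 m/s and contact force between the fingers and bed_block below 0.1 N); the arm keeps its last pose, push and grip.
It fails at once if the cork ring, the jar or the timer is moved by more than 25 mm, or the jar is tipped (distance of any of cork_ring, jar, timer from where it was at the start of the episode above 0.025 m or angle between jar's own z axis and vertical above 0.3 rad).
It also fails if it takes over 48 s, if anything falls off the work surface, if the arm or the gripper's body presses on something with over 40 N, if the wrist force passes 120 N, or if a joint passes its speed limit or range.

## Robot

A 6-joint arm with a two-finger parallel gripper is mounted at the origin on a cart in front of the work surface, level with it; the furniture and walls round the work are solid. World frame = base frame: x ahead of the robot, y to its left, z up, the work surface at z = 0. Lengths are in m, angles in rad, forces in N, time in s.
With the tool pointing down it reaches from about 0.375 to 0.9 m from the base axis. Payload 3.1 kg.
Tool frame: the origin (TCP) lies between the finger pads; the fingertips stand robot.finger_overhang ahead of it and the grasp point (between the pads) lies 3 mm ahead of it (robot.finger_overhang is the distance from the TCP to the fingertips, in m); z points along the fingers, y is the line along which they close (so a half turn about z gives the same grasp; the last joint's range is limited). The gripper opens to 87 mm and grips with 3 to 60 N. Pads are 19 mm wide; open, the fingers measure 117 mm over their backs; the gripper's body (75 mm by 190 mm) begins 51 mm behind the grasp point.
Start: joints at [-0.178, 0.527, 1.433, -0, 1.181, -0.178], TCP at [0.625, 0, 0.245] pointing down, gripper open.
Joint ranges: [-3.08, 3.08], [-0.75, 2.2], [0.22, 2.44], [-1.43, 4.57], [0, 2.65], [-2.85, 2.85]. Speed limits (rad/s): [2.79, 2.79, 3.14, 3.14, 3.14, 3.14].

## Interface

Orientations are given as a unit quaternion [x, y, z, w].
In Python, from rig import get_obs, vision, hand_in, nets, robot gives the robot as it stands.
- The arm moves only by the tool apply_moves, never from a script. Its argument "series" is a list of rows, each an object with "offset": the shift along the world's x, y, z in cm, a list of three; "rot": the turn, a rotation vector about the world's x, y, z in degrees, a list of three. A call has 1 to 20 rows; each row is the pose to reach, as a shift and turn from the pose commanded when the call began; what a row does not reach only later rows make up. A row lasts 1/10 s, in which the tool goes at most 50 mm and 8.59 degrees, less where a joint would pass 70% of its speed; a pose out of reach is approached as far as the arm can. A call with a gripper value outside its range is refused whole. "hand" is the opening, from 0 (shut) to 1 (fully open), set as the call begins (left out, the last holds). The fingers move at their own pace and stop on an object; "newtons" is the grip in N (left out, the last holds). Time passes only in rows, so rows that repeat a pose let the fingers close. It gives the time, the measured TCP pose, the force, the opening and the grip force at its end, in the units of the state.
- get_obs(): the state, without advancing time (a new reading comes with each control period).
- vision.camera(name): name is "scene" or "side" or "wrist"; returns the picture (480x640x3 uint8, red, green, blue); there is no depth.
- vision.calibration(name): a dict with "K" (3x3 intrinsics, pixels), "R" (3x3) and "t" (3): a world point X has camera coordinates R X + t. Camera axes: x right, y down, z forward; pixel columns grow to the right and rows downward; lengths in m; the calibration is good to about 2 mm. A picture is of the moment at which its call begins: read the wrist's pose just before it. calibration takes no time and is no camera call; for the wrist camera it gives the pose at the moment of the call.
- hand_in(): hands the job in; it is judged then, once.
Trained networks look in the newest picture that a camera, given by its name, has taken for a name from the list of things; names that differ only in an ending like _2 or _b are one class to them, and where a whole thing is asked for, a point or a joint stands for the part that bears it (a point fixed in the world has none). Each returns a list of dicts, best first, with "conf" (0 to 1); they miss things now and then, are a little off and sometimes report something else, mostly with a low value. They report only what shows in the picture. A call takes as long as a camera call. They do not tell look-alikes from the thing itself.
- nets.search_frame(camera, query): "centre" ([x, y, z] in m, in world coordinates, good to about 4 mm: the middle of the surface that is visible of it).
- nets.spot_point(camera, query): "centre" ([x, y, z] in m, in world coordinates, good to about 4 mm: a listed point, or the origin of a listed thing).
The state is a dict: "time": time; "q": joint angles; "joint_velocities": joint speeds; "joint_torque": joint torques, N m; "position": TCP position; "tool_rot": TCP orientation; "ft_force": force on the tool from outside, world axes, zero at the start; "moment": the same for the moment, N m; "grip_width": finger opening in m; "grip_force": force on a finger pad.
Only numpy, scipy, OpenCV 4.12 (cv2) and the standard library are available. Lean on these libraries where they do the work, as an engineer would, in place of code of your own. Each camera call takes 0.05 s, during which the arm holds its last target. There are 200 camera calls.

## Working session

There is one attempt and no reset: what is moved stays moved. The work goes in short steps, Python scripts to look and compute and a tool call to move; the robot and the scene stay as the last step left them, time stands still between calls to the robot, and variables do not carry over. Pictures are saved under pics/ and viewed, at most 10 in all, crops included, and the job is handed in when it is done.

Besides the shell and the picture viewer there is one more tool, called as name(argument=value, ...), one argument or row to a line, values as JSON. apply_moves: Moves the arm, as the interface text tells. Its arguments: {"type":"object","properties":{"series":{"type":"array"},"hand":{"type":"number"},"newtons":{"type":"number"}},"required":["series"]}

```bash
mkdir -p pics; ls
python3 - <<'E'
from rig import get_obs, vision, nets, robot
import cv2
o=get_obs(); print(o['time'],o['position'],o['tool_rot'],o['grip_width'],robot.finger_overhang)
for c in ['scene','side']:
    im=vision.camera(c); cv2.imwrite(f'pics/{c}0.png',im[:,:,::-1])
    K=vision.calibration(c)
    import numpy as np
    for q in ['pump_base','bed_block','tab','pocket','notch','pivot','post_top','jar','timer','cork_ring']:
        for r in nets.spot_point(c,q)[:5]:
            X=np.array(r['centre']); p=K['K']@(K['R']@X+K['t']); print(c,q,round(r['conf'],2),X.round(3),(p[:2]/p[2]).round())
print(get_obs()['time'])
E
```

```text
pics
0.0 [6.24317163e-01 1.60605569e-04 2.43598922e-01] [ 7.07096682e-01  7.07116080e-01 -6.10459881e-04 -8.70739717e-04] 0.08695260308269774 0.022
scene pump_base 0.63 [ 0.57   0.048 -0.001] [251. 250.]
scene bed_block 0.87 [ 0.381 -0.383 -0.002] [349. 414.]
scene bed_block 0.83 [ 0.491 -0.332  0.001] [371. 355.]
scene bed_block 0.79 [ 0.581 -0.389  0.   ] [435. 344.]
scene bed_block 0.73 [ 0.516 -0.234 -0.   ] [335. 321.]
scene bed_block 0.45 [0.619 0.063 0.011] [264. 234.]
scene tab 0.85 [ 0.568 -0.415 -0.001] [444. 356.]
scene tab 0.68 [ 0.417 -0.393  0.002] [371. 401.]
scene tab 0.63 [ 0.463 -0.314  0.001] [350. 359.]
scene tab 0.57 [ 0.551 -0.223  0.007] [344. 306.]
scene pocket 0.85 [0.61  0.03  0.013] [271. 240.]
scene notch 0.57 [0.618 0.062 0.012] [264. 234.]
scene pivot 0.62 [ 0.541 -0.046  0.036] [270. 257.]
scene pivot 0.62 [ 0.491 -0.328  0.002] [369. 354.]
scene post_top 0.63 [0.582 0.097 0.086] [237. 203.]
scene jar 0.97 [ 0.767 -0.1    0.003] [369. 237.]
scene timer 0.8 [ 0.387 -0.214 -0.003] [270. 355.]
scene cork_ring 0.76 [ 0.783  0.01  -0.   ] [335. 219.]
scene cork_ring 0.7 [ 0.492 -0.332 -0.   ] [371. 356.]
side pump_base 0.75 [ 0.571  0.045 -0.   ] [257. 357.]
side bed_block 0.89 [ 0.584 -0.396  0.   ] [345. 235.]
side bed_block 0.86 [ 0.517 -0.23  -0.   ] [350. 278.]
side bed_block 0.72 [ 0.486 -0.331 -0.   ] [381. 257.]
side bed_block 0.55 [ 0.381 -0.381 -0.001] [438. 256.]
side tab 0.97 [ 0.461 -0.313  0.002] [391. 263.]
side tab 0.61 [ 0.551 -0.224 -0.   ] [332. 275.]
side tab 0.56 [ 0.418 -0.395  0.003] [422. 249.]
side pocket 0.58 [0.603 0.031 0.012] [242. 340.]
side notch 0.74 [0.622 0.06  0.011] [222. 349.]
side pivot 0.79 [ 0.538 -0.048  0.041] [302. 306.]
side post_top 0.75 [0.586 0.095 0.091] [228. 323.]
side jar 0.7 [ 0.768 -0.1   -0.004] [197. 285.]
side timer 0.73 [ 0.391 -0.211 -0.001] [415. 298.]
side cork_ring 0.58 [0.784 0.007 0.002] [153. 311.]
1.1
```

View pics/scene0.png

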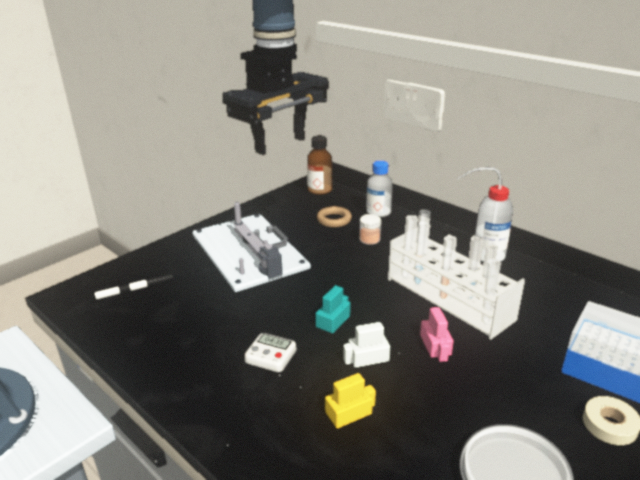

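View pics/side0.png

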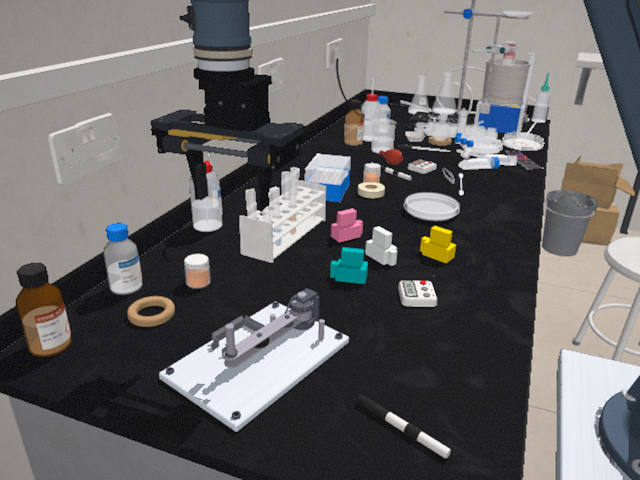

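Candidates: white block (367,346 scene), turquoise (333,309), pink (436,335), yellow (350,400). I choose the white one; nets put it at (0.489,-0.332), with its tab towards (0.462,-0.313). I'll move above it and check with the wrist camera.

apply_moves(
  series=[
    {"offset": [-13.5, -33, -2], "rot": [0, 0, 56]},
    {"offset": [-13.5, -33, -2], "rot": [0, 0, 56]},
    {"offset": [-13.5, -33, -2], "rot": [0, 0, 56]},
    {"offset": [-13.5, -33, -2], "rot": [0, 0, 56]},
    {"offset": [-13.5, -33, -2], "rot": [0, 0, 56]},
    {"offset": [-13.5, -33, -2], "rot": [0, 0, 56]},
    {"offset": [-13.5, -33, -2], "rot": [0, 0, 56]},
    {"offset": [-13.5, -33, -2], "rot": [0, 0, 56]},
    {"offset": [-13.5, -33, -2], "rot": [0, 0, 56]},
    {"offset": [-13.5, -33, -2], "rot": [0, 0, 56]},
    {"offset": [-13.5, -33, -2], "rot": [0, 0, 56]},
  ],
  hand=0.7,
)

```text
time: 2.2
position: [0.4903, -0.3287, 0.2245]
tool_rot: [0.292, 0.956, 0.0, -0.0]
ft_force: [-1.3, -0.7, 1.0]
grip_width: 0.0606
grip_force: 0.0
```

```bash
cat > h.py <<'E'
from rig import get_obs, vision, nets, robot
import cv2, numpy as np
from scipy.spatial.transform import Rotation as Rn
def pix(K,X):
    p=K['K']@(K['R']@np.array(X)+K['t']); return (p[:2]/p[2]).round(1)
def ray(K,uv,z):
    d=K['R'].T@np.linalg.inv(K['K'])@np.array([*uv,1.]); c=-K['R'].T@K['t']
    return c+d*(z-c[2])/d[2]
def state():
    o=get_obs(); R=Rn.from_quat(o['tool_rot']).as_matrix()
    print('t',round(o['time'],2),'pos',np.round(o['position'],4),'yaw(y)',np.degrees(np.arctan2(R[1,1],R[0,1])).round(2),'tilt',R[:,2].round(3),'F',np.round(o['ft_force'],1),'w',round(o['grip_width'],4),'gf',np.round(o['grip_force'],1)); return o
def look(c,qs,name=None):
    im=vision.camera(c); K=vision.calibration(c)
    if name: cv2.imwrite(f'pics/{name}.png',im[:,:,::-1])
    for q in qs:
        for r in nets.spot_point(c,q)[:3]: print(c,q,round(r['conf'],2),np.round(r['centre'],4),pix(K,r['centre']))
    return im,K
E
python3 - <<'E'
from h import *
state(); look('wrist',['bed_block','tab'],'w1')
E
```

```text
t 2.2 pos [ 0.4903 -0.3287  0.2245] yaw(y) 56.05 tilt [-0.     0.001 -1.   ] F [-1.3 -0.7  1. ] w 0.0606 gf 0.0
wrist bed_block 0.98 [ 0.5153 -0.2302 -0.0012] [414.9 173.5]
wrist bed_block 0.77 [ 0.5769 -0.3935 -0.0028] [314.1 301.6]
wrist bed_block 0.74 [ 0.4886 -0.3272 -0.0018] [319.3 204.9]
wrist tab 0.97 [ 0.5503 -0.2205 -0.0006] [440.4 197. ]
wrist tab 0.81 [ 0.4144 -0.3949 -0.0049] [222.8 181.2]
wrist tab 0.64 [ 5.647e-01 -4.137e-01  3.000e-04] [292.9 303.8]
```

View pics/w1.png

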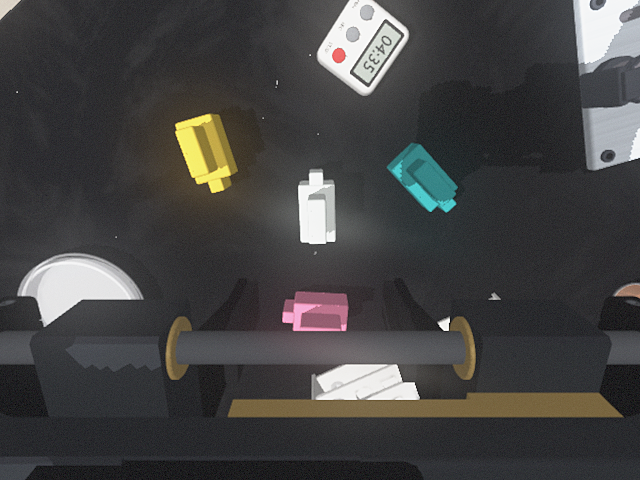

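The white block shows at (317,208), with its tab at the top (316,177) and aligned with the gripper. I'll measure it in a crop.

Run:
```python
from h import *
im=cv2.imread('pics/w1.png'); K=vision.calibration('wrist')
c=im[160:260,270:370]; cv2.imwrite('pics/c1.png',cv2.resize(c,(600,600),interpolation=cv2.INTER_CUBIC))
# model overlay search: silhouette of block (union of hulls) vs white mask
m=(c.min(2)>95).astype(np.uint8)
def sil(x,y,yaw):
    R=np.array([[np.cos(yaw),-np.sin(yaw)],[np.sin(yaw),np.cos(yaw)]]); o=np.zeros(m.shape,np.uint8)
    for (x0,x1,y0,y1,z0,z1) in [(-17,17,-28,28,0,30),(-6.5,6.5,28,39,0,30),(-8,8,-20,20,30,60)]:
        P=[]
        for a in (x0,x1):
            for b in (y0,y1):
                for z in (z0,z1): P.append(pix(K,[*(np.array([x,y])+R@[a/1e3,b/1e3]),z/1e3])-[270,160])
        cv2.fillConvexPoly(o,cv2.convexHull((np.array(P)*16).round().astype(np.int32)),1,shift=4)
    return o
from scipy.optimize import minimize
g=cv2.GaussianBlur(m.astype(float),(0,0),1)
f=lambda p: np.abs(cv2.GaussianBlur(sil(p[0]/1e3,p[1]/1e3,np.radians(p[2])).astype(float),(0,0),1)-g).sum()
best=min((minimize(f,[490+dx,-330+dy,56+a],method='Nelder-Mead',options={'initial_simplex':np.array([490+dx,-330+dy,56+a])+np.array([[0,0,0],[4,0,0],[0,4,0],[0,0,4]])}) for dx in(-3,3) for dy in(-3,3) for a in(-3,3)),key=lambda r:r.fun)
print(best.x,best.fun,m.sum())
```

```text
[ 488.53229809 -330.08911198   58.1355376 ] 139.74956352157565 2523
```

View pics/c1.png

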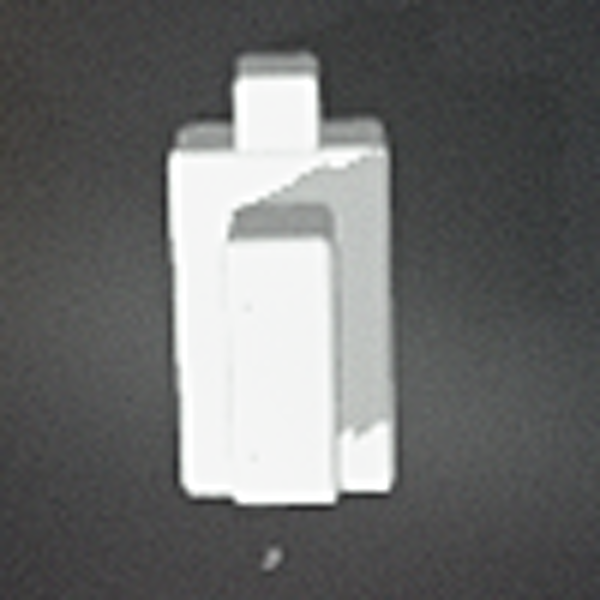

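apply_moves(
  series=[
    {"offset": [-0.2, -0.1, -5], "rot": [0, 0, 2]},
    {"offset": [-0.2, -0.1, -10], "rot": [0, 0, 2]},
    {"offset": [-0.2, -0.1, -13], "rot": [0, 0, 2]},
    {"offset": [-0.2, -0.1, -15.5], "rot": [0, 0, 2]},
    {"offset": [-0.2, -0.1, -16.8], "rot": [0, 0, 2]},
    {"offset": [-0.2, -0.1, -16.8], "rot": [0, 0, 2]},
    {"offset": [-0.2, -0.1, -16.8], "rot": [0, 0, 2]},
    {"offset": [-0.2, -0.1, -16.8], "rot": [0, 0, 2]},
  ],
)

```text
time: 3.15
position: [0.489, -0.3317, 0.0582]
tool_rot: [0.275, 0.961, -0.001, 0.001]
ft_force: [0.7, -0.2, -0.1]
grip_width: 0.0614
grip_force: 0.0
```

apply_moves(
  series=[
    {"offset": [0, 0, 0], "rot": [0, 0, 0]},
    {"offset": [0, 0, 0], "rot": [0, 0, 0]},
    {"offset": [0, 0, 0], "rot": [0, 0, 0]},
    {"offset": [0, 0, 0], "rot": [0, 0, 0]},
    {"offset": [0, 0, 0], "rot": [0, 0, 0]},
    {"offset": [0, 0, 0], "rot": [0, 0, 0]},
    {"offset": [0, 0, 0], "rot": [0, 0, 0]},
    {"offset": [0, 0, 0], "rot": [0, 0, 0]},
    {"offset": [0, 0, 0], "rot": [0, 0, 0]},
    {"offset": [0, 0, 0], "rot": [0, 0, 0]},
  ],
  hand=0,
  newtons=25,
)

```text
time: 4.15
position: [0.4879, -0.3309, 0.0565]
tool_rot: [0.276, 0.961, 0.0, -0.0]
ft_force: [-0.1, 0.3, -1.1]
grip_width: 0.0158
grip_force: 25.0
```

apply_moves(
  series=[
    {"offset": [0, 0, 4], "rot": [0, 0, 0]},
    {"offset": [0, 0, 9], "rot": [0, 0, 0]},
    {"offset": [1, 3, 13], "rot": [0, 0, -8]},
    {"offset": [2, 7, 16], "rot": [0, 0, -16]},
    {"offset": [3.5, 11, 16], "rot": [0, 0, -24]},
    {"offset": [5, 15, 16], "rot": [0, 0, -32]},
    {"offset": [6.5, 19, 16], "rot": [0, 0, -40]},
    {"offset": [8, 23, 16], "rot": [0, 0, -48]},
    {"offset": [9.5, 27, 16], "rot": [0, 0, -56]},
    {"offset": [11, 31, 16], "rot": [0, 0, -64]},
    {"offset": [12, 34, 16], "rot": [0, 0, -71]},
    {"offset": [12.3, 36, 16], "rot": [0, 0, -75.3]},
    {"offset": [12.3, 36, 16], "rot": [0, 0, -75.3]},
    {"offset": [12.3, 36, 16], "rot": [0, 0, -75.3]},
    {"offset": [12.3, 36, 16], "rot": [0, 0, -75.3]},
  ],
)

```text
time: 5.65
position: [0.6106, 0.0281, 0.2163]
tool_rot: [0.805, 0.593, -0.0, -0.0]
ft_force: [-0.1, 1.0, -0.3]
grip_width: 0.0163
grip_force: 25.0
```

Run:
```python
from h import *
state(); look('wrist',['bed_block','tab','pocket','notch','post_top','pivot','pump_base'],'w2')
for c in('scene','side'): look(c,['bed_block','tab','pocket','notch','post_top','pivot'],c+'2')
```

```text
t 5.65 pos [0.6106 0.0281 0.2163] yaw(y) -17.3 tilt [-0.001 -0.    -1.   ] F [-0.1  1.  -0.3] w 0.0163 gf 25.0
wrist bed_block 0.84 [0.6075 0.0287 0.1595] [313.6 272.1]
wrist tab 0.88 [0.6185 0.0651 0.1585] [312.7 207.8]
wrist notch 0.89 [0.6156 0.0631 0.0101] [313.4 176.2]
wrist post_top 0.96 [0.5817 0.0991 0.0878] [251.7 157.1]
wrist pivot 0.89 [ 0.5407 -0.0505  0.0385] [275.1 314.7]
wrist pump_base 0.59 [ 0.5689  0.048  -0.0014] [273.6 203.2]
scene bed_block 0.93 [ 0.5833 -0.3868  0.0008] [434.1 342.1]
scene bed_block 0.82 [ 3.795e-01 -3.850e-01  1.000e-04] [349.1 414. ]
scene bed_block 0.65 [ 0.5167 -0.2311 -0.002 ] [334.3 321.4]
scene tab 0.97 [ 0.5504 -0.2238  0.0013] [344.3 309. ]
scene tab 0.95 [0.6238 0.0627 0.1625] [260.6 166. ]
scene tab 0.7 [ 0.4087 -0.3934  0.0019] [367.3 404.4]
scene pocket 0.56 [0.6096 0.0263 0.0107] [272.3 241.7]
scene notch 0.95 [0.6184 0.0646 0.0095] [263.1 234.3]
scene post_top 0.71 [0.5856 0.0965 0.0854] [237.9 202.5]
scene post_top 0.47 [ 0.7682 -0.1006  0.0028] [369.7 237. ]
scene pivot 0.94 [ 0.5402 -0.0444  0.0403] [269.1 255.1]
side bed_block 0.76 [0.6112 0.0306 0.1593] [232.1 253.3]
side bed_block 0.69 [ 5.830e-01 -3.934e-01  5.000e-04] [345.4 235.6]
side bed_block 0.58 [ 0.3824 -0.3827  0.003 ] [437.6 254.3]
side tab 0.9 [0.6213 0.0642 0.1622] [213.1 260.8]
side tab 0.77 [ 4.177e-01 -3.957e-01  1.000e-04] [421.5 249.6]
side tab 0.67 [ 0.5501 -0.2258 -0.001 ] [332.9 275.6]
side pocket 0.68 [0.6081 0.0289 0.0137] [239.7 337.6]
side pocket 0.62 [0.6131 0.0286 0.1588] [231.7 252.8]
side notch 0.57 [0.6199 0.0598 0.0104] [222.6 349.2]
side post_top 0.93 [0.5866 0.0951 0.0877] [227.3 324.4]
side pivot 0.62 [ 0.5395 -0.0458  0.0393] [300.5 308.2]
```

View pics/w2.png

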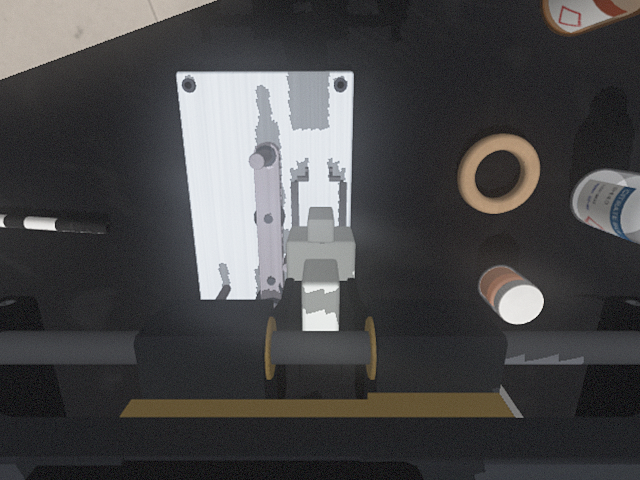

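The wrist view shows the held block at (320,260) and the pocket cheeks at (298,170) and (337,170). Plate corners are at (177,72) and (353,71), the post at (260,157). I'll overlay models of the block and pump to measure residual offsets.

Run:
```python
from h import *
im=cv2.imread('pics/w2.png'); K=vision.calibration('wrist'); o=state()
g=cv2.cvtColor(im,cv2.COLOR_BGR2GRAY).astype(float); gb=cv2.GaussianBlur(g,(0,0),1)
# plate edges, subpixel by max gradient
top=[(u,60+np.argmax(np.diff(gb[60:85,u]))+.5) for u in list(range(200,280,4))+list(range(335,346,3))]
left=[(165+np.argmax(np.diff(gb[v,165:210]))+.5,v) for v in range(85,290,5)]
right=[(343+np.argmin(np.diff(gb[v,343:362]))+.5,v) for v in range(85,160,5)]
W=lambda L:np.array([ray(K,p,0.012)[:2] for p in L])
T,L,Rr=map(W,(top,left,right))
from scipy.optimize import least_squares
def f(p):
    a=p[2]; R=np.array([[np.cos(a),-np.sin(a)],[np.sin(a),np.cos(a)]]); b=lambda X:(X-p[:2])@R
    return np.r_[b(T)[:,1]-.12,b(L)[:,0]+.08,b(Rr)[:,0]-.076]
s=least_squares(f,[.569,.048,-.30],loss='soft_l1',f_scale=.001); p=s.x
r=f(p); print('base',p[:2],np.degrees(p[2]),[np.median(x).round(4) for x in np.split(r,[len(T),len(T)+len(L)])])
def tf(X): 
    c,s_=np.cos(p[2]),np.sin(p[2]); return np.array([p[0]+c*X[0]-s_*X[1],p[1]+s_*X[0]+c*X[1],X[2]])
for n,X in dict(pocket=[.045,-.005,.012],notch=[.045,.028,.012],post=[0,.05,.088],stop=[-.15*np.sin(1),-.1+.15*np.cos(1),.088]).items(): print(n,tf(X).round(4))
# overlay
S=6; u0,v0=235,140; big=cv2.resize(im[v0:v0+100*1+40,u0:u0+130],None,fx=S*.7,fy=S*.7,interpolation=cv2.INTER_CUBIC); S*=.7
def line(a,b,col): 
    q=[tuple(((pix(K,x)-[u0,v0]+.5)*S).astype(int).tolist()) for x in(a,b)]; cv2.line(big,*q,col,1)
def box(x0,x1,y0,y1,z,fn,col):
    P=[(x0,y0,z),(x1,y0,z),(x1,y1,z),(x0,y1,z)]
    for i in range(4): line(fn(np.array(P[i])/1e3),fn(np.array(P[(i+1)%4])/1e3),col)
a=np.radians(-17.3); z0=o['position'][2]-.0565
blk=lambda X:np.array([o['position'][0]+np.cos(a)*X[0]-np.sin(a)*X[1],o['position'][1]+np.sin(a)*X[0]+np.cos(a)*X[1],z0+X[2]])
box(-17,17,-28,28,30,blk,(0,0,255)); box(-6.5,6.5,28,39,30,blk,(0,0,255)); box(-8,8,-20,20,60,blk,(0,0,255)); box(-6.5,6.5,28,39,0,blk,(0,128,255))
box(25.5,64.5,-35.5,25.5,24,tf,(0,255,0)); box(35.5,54.5,25.5,37.5,24,tf,(0,255,0)); box(-6,6,44,56,88,tf,(255,0,0))
cv2.imwrite('pics/ov.png',big); print(big.shape)
```

```text
t 6.75 pos [0.611  0.0291 0.2165] yaw(y) -17.3 tilt [-0. -0. -1.] F [-0.4  0.1 -0.8] w 0.0158 gf 25.0
base [0.5700684  0.04809266] -16.804735190270737 [np.float64(0.0), np.float64(0.0003), np.float64(-0.0011)]
pocket [0.6117 0.0303 0.012 ]
notch [0.6212 0.0619 0.012 ]
post [0.5845 0.096  0.088 ]
stop [0.4438 0.0664 0.088 ]
(588, 546, 3)
```

View pics/ov.png

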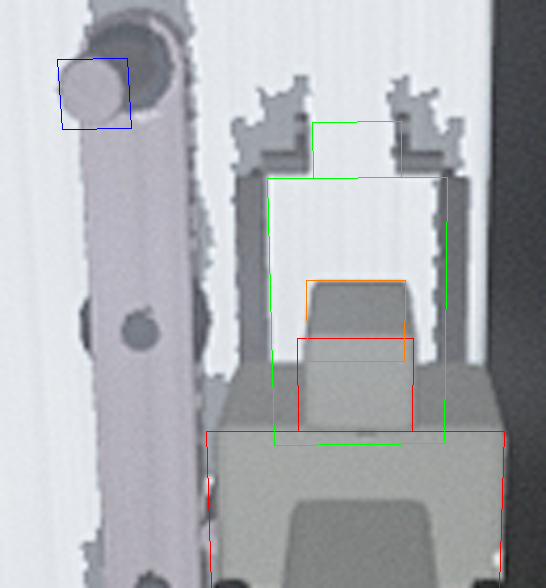

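The pocket and block models fit to within 0.5 mm. I'll descend with a small correction.

apply_moves(
  series=[
    {"offset": [0, 0.12, -4], "rot": [0, 0, 0.4]},
    {"offset": [0, 0.12, -8], "rot": [0, 0, 0.4]},
    {"offset": [0, 0.12, -11], "rot": [0, 0, 0.4]},
    {"offset": [0, 0.12, -12], "rot": [0, 0, 0.4]},
    {"offset": [0, 0.12, -12], "rot": [0, 0, 0.4]},
    {"offset": [0, 0.12, -12], "rot": [0, 0, 0.4]},
    {"offset": [0, 0.12, -12], "rot": [0, 0, 0.4]},
    {"offset": [0, 0.12, -12], "rot": [0, 0, 0.4]},
  ],
)

```text
time: 7.55
position: [0.6121, 0.0301, 0.0983]
tool_rot: [0.803, 0.596, 0.001, 0.001]
ft_force: [-0.3, -0.2, -0.9]
grip_width: 0.0158
grip_force: 25.0
```

```bash
python3 -c "
from h import *
state()"
```

```text
t 7.55 pos [0.6121 0.0301 0.0983] yaw(y) -16.9 tilt [ 0.003 -0.    -1.   ] F [-0.3 -0.2 -0.9] w 0.0158 gf 25.0
```

apply_moves(
  series=[
    {"offset": [-0.05, 0, -0.5], "rot": [0, 0, 0]},
    {"offset": [-0.05, 0, -1.0], "rot": [0, 0, 0]},
    {"offset": [-0.05, 0, -1.4], "rot": [0, 0, 0]},
    {"offset": [-0.05, 0, -1.8], "rot": [0, 0, 0]},
    {"offset": [-0.05, 0, -2.1], "rot": [0, 0, 0]},
    {"offset": [-0.05, 0, -2.1], "rot": [0, 0, 0]},
    {"offset": [-0.05, 0, -2.1], "rot": [0, 0, 0]},
  ],
)

```text
time: 8.25
position: [0.6104, 0.0302, 0.0753]
tool_rot: [0.803, 0.596, -0.0, -0.0]
ft_force: [0.8, -0.3, -0.9]
grip_width: 0.016
grip_force: 25.0
```

apply_moves(
  series=[
    {"offset": [0, 0, -0.3], "rot": [0, 0, 0]},
    {"offset": [0, 0, -0.5], "rot": [0, 0, 0]},
    {"offset": [0, 0, -0.65], "rot": [0, 0, 0]},
    {"offset": [0, 0, -0.75], "rot": [0, 0, 0]},
    {"offset": [0, 0, -0.75], "rot": [0, 0, 0]},
    {"offset": [0, 0, -0.75], "rot": [0, 0, 0]},
  ],
)

```text
time: 8.85
position: [0.6104, 0.0302, 0.0684]
tool_rot: [0.803, 0.596, -0.0, 0.0]
ft_force: [-1.1, -1.1, 3.2]
grip_width: 0.0158
grip_force: 25.0
```

Run:
```python
from h import *
state();look('side',['bed_block','tab'],'s3');look('scene',['bed_block','tab']);state()
```

```text
t 8.85 pos [0.6104 0.0302 0.0684] yaw(y) -16.9 tilt [ 0. -0. -1.] F [-1.1 -1.1  3.2] w 0.0158 gf 25.0
side bed_block 0.89 [0.6094 0.029  0.0118] [238.9 338.5]
side bed_block 0.77 [ 0.3844 -0.3818  0.0017] [436.4 254.9]
side bed_block 0.6 [ 5.843e-01 -3.942e-01 -1.000e-04] [344.9 235.6]
side tab 0.9 [ 0.5508 -0.2252  0.0006] [332.5 274.9]
side tab 0.78 [0.6193 0.0617 0.0105] [222.3 350. ]
side tab 0.66 [ 0.4155 -0.3963  0.0016] [422.7 249. ]
scene bed_block 0.94 [ 0.5821 -0.3909  0.0014] [435.9 343.4]
scene bed_block 0.9 [ 5.152e-01 -2.300e-01  4.000e-04] [333.2 320.4]
scene bed_block 0.82 [ 0.378  -0.3869 -0.003 ] [349.4 416.9]
scene tab 0.95 [ 5.648e-01 -4.149e-01 -2.000e-04] [442.5 356.6]
scene tab 0.92 [ 0.5485 -0.2236  0.0013] [343.5 309.5]
scene tab 0.86 [ 0.4151 -0.3939  0.0019] [370.5 402.1]
t 9.15 pos [0.6105 0.0302 0.0684] yaw(y) -16.9 tilt [ 0. -0. -1.] F [-1.3 -0.9  5.9] w 0.0158 gf 25.0
```

apply_moves(
  series=[
    {"offset": [0, 0, 0], "rot": [0, 0, 0]},
    {"offset": [0, 0, 0], "rot": [0, 0, 0]},
    {"offset": [0, 0, 0], "rot": [0, 0, 0]},
    {"offset": [0, 0, 0], "rot": [0, 0, 0]},
    {"offset": [0, 0, 0], "rot": [0, 0, 0]},
    {"offset": [0, 0, 2], "rot": [0, 0, 0]},
    {"offset": [0, 0, 5], "rot": [0, 0, 0]},
    {"offset": [0, 0, 10], "rot": [0, 0, 0]},
    {"offset": [0, 0, 13], "rot": [0, 0, 0]},
    {"offset": [0, 0, 13], "rot": [0, 0, 0]},
    {"offset": [0, 0, 13], "rot": [0, 0, 0]},
  ],
  hand=0.35,
)

```text
time: 10.25
position: [0.6105, 0.0302, 0.1986]
tool_rot: [0.803, 0.596, 0.0, 0.0]
ft_force: [-0.5, 0.3, -1.5]
grip_width: 0.0308
grip_force: 0.0
```

Run:
```python
from h import *
state();im,K=look('wrist',['bed_block','tab','notch','post_top'],'w4')
look('side',['bed_block','tab','post_top'])
p=[.57007,.04809,np.radians(-16.8)]
def tf(X):
    X=np.array(X)/1e3; c,s=np.cos(p[2]),np.sin(p[2]); return [p[0]+c*X[0]-s*X[1],p[1]+s*X[0]+c*X[1],X[2]]
big=np.ascontiguousarray(cv2.resize(im[90:330,200:400,::-1],None,fx=2.5,fy=2.5,interpolation=cv2.INTER_CUBIC))
def box(x0,x1,y0,y1,z,col): cv2.polylines(big,[((np.array([pix(K,tf(q)) for q in[(x0,y0,z),(x1,y0,z),(x1,y1,z),(x0,y1,z)]])-[200,90]+.5)*2.5).astype(np.int32)],True,col,1)
box(28,62,-33,23,42,(0,0,255)); box(38.5,51.5,23,34,42,(0,0,255)); box(37,53,-25,15,72,(0,0,255)); box(-6,6,44,56,88,(255,0,0))
cv2.imwrite('pics/ov4.png',big)
```

```text
t 10.25 pos [0.6105 0.0302 0.1986] yaw(y) -16.9 tilt [ 0.001 -0.    -1.   ] F [-0.5  0.3 -1.5] w 0.0308 gf 0.0
wrist bed_block 0.97 [0.6103 0.0328 0.0117] [319.8 215. ]
wrist tab 0.82 [0.6225 0.0639 0.0096] [322.7 178.2]
wrist notch 0.65 [0.6188 0.0582 0.0094] [320.6 185.5]
side bed_block 0.74 [ 0.385  -0.3837  0.0052] [436.5 252.9]
side bed_block 0.67 [ 0.5826 -0.3933 -0.    ] [345.5 235.9]
side bed_block 0.64 [ 0.516  -0.2326  0.001 ] [351.3 276.6]
side tab 0.93 [0.6217 0.063  0.0118] [220.4 349.4]
side tab 0.89 [ 0.5527 -0.2238 -0.0023] [331.2 276.4]
side tab 0.7 [ 0.4168 -0.3943  0.0014] [421.9 249.4]
side post_top 0.95 [0.5847 0.0925 0.0906] [229.4 321.9]
```

View pics/ov4.png

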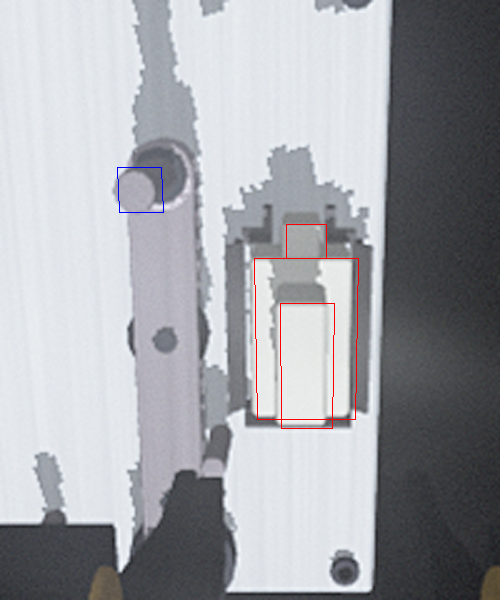

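The block sits in the pocket, tab in the notch, matching the model at floor height to within about 1 mm. Next I'll move over the post at (0.584,0.096) and grip it.

apply_moves(
  series=[
    {"offset": [-1.6, 4, 0], "rot": [0, 0, 0]},
    {"offset": [-2.65, 6.55, 0], "rot": [0, 0, 0]},
    {"offset": [-2.65, 6.55, 0], "rot": [0, 0, 0]},
    {"offset": [-2.65, 6.55, -2], "rot": [0, 0, 0]},
    {"offset": [-2.65, 6.55, -6], "rot": [0, 0, 0]},
    {"offset": [-2.65, 6.55, -9], "rot": [0, 0, 0]},
    {"offset": [-2.65, 6.55, -11.5], "rot": [0, 0, 0]},
    {"offset": [-2.65, 6.55, -12.4], "rot": [0, 0, 0]},
    {"offset": [-2.65, 6.55, -12.4], "rot": [0, 0, 0]},
    {"offset": [-2.65, 6.55, -12.4], "rot": [0, 0, 0]},
  ],
  hand=0.5,
)

```text
time: 11.7
position: [0.585, 0.0954, 0.0748]
tool_rot: [0.803, 0.595, 0.001, 0.001]
ft_force: [-0.1, 0.0, 0.6]
grip_width: 0.0433
grip_force: 0.0
```

apply_moves(
  series=[
    {"offset": [0, 0, 0], "rot": [0, 0, 0]},
    {"offset": [0, 0, 0], "rot": [0, 0, 0]},
    {"offset": [0, 0, 0], "rot": [0, 0, 0]},
    {"offset": [0, 0, 0], "rot": [0, 0, 0]},
    {"offset": [0, 0, 0], "rot": [0, 0, 0]},
    {"offset": [0, 0, 0], "rot": [0, 0, 0]},
    {"offset": [0, 0, 0], "rot": [0, 0, 0]},
    {"offset": [0, 0, 0], "rot": [0, 0, 0]},
  ],
  hand=0,
  newtons=30,
)

```text
time: 12.5
position: [0.5833, 0.096, 0.0743]
tool_rot: [0.803, 0.595, -0.0, -0.001]
ft_force: [-3.2, 0.8, 6.6]
grip_width: 0.0112
grip_force: 30.0
```

Run:
```python
from h import *
o=state()
# arc offsets in cm, relative to start, pivot est.
piv=np.array([.5412,-.0476]); d=np.array(o['position'][:2])-piv; print(np.linalg.norm(d),np.degrees(np.arctan2(d[1],d[0])))
for th in range(0,61,4):
    c,s=np.cos(np.radians(th)),np.sin(np.radians(th)); print(th,(100*(np.array([[c,-s],[s,c]])@d-d)).round(2))
```

```text
t 12.5 pos [0.5833 0.096  0.0743] yaw(y) -16.9 tilt [-0.001  0.    -1.   ] F [-3.2  0.8  6.6] w 0.0112 gf 30.0
0.14967023823396022 73.68213987549676
0 [0. 0.]
4 [-1.01  0.26]
8 [-2.04  0.45]
12 [-3.08  0.56]
16 [-4.12  0.6 ]
20 [-5.17  0.57]
24 [-6.21  0.47]
28 [-7.24  0.29]
32 [-8.25  0.05]
36 [-9.25 -0.27]
40 [-10.22  -0.66]
44 [-11.16  -1.11]
48 [-12.07  -1.63]
52 [-12.94  -2.21]
56 [-13.76  -2.85]
60 [-14.54  -3.54]
```

apply_moves(
  series=[
    {"offset": [-1.01, 0.26, 0], "rot": [0, 0, 4]},
    {"offset": [-2.04, 0.45, 0], "rot": [0, 0, 8]},
    {"offset": [-3.08, 0.56, 0], "rot": [0, 0, 12]},
    {"offset": [-4.12, 0.6, 0], "rot": [0, 0, 16]},
    {"offset": [-5.17, 0.57, 0], "rot": [0, 0, 20]},
    {"offset": [-6.21, 0.47, 0], "rot": [0, 0, 24]},
    {"offset": [-7.24, 0.29, 0], "rot": [0, 0, 28]},
    {"offset": [-8.25, 0.05, 0], "rot": [0, 0, 32]},
    {"offset": [-9.25, -0.27, 0], "rot": [0, 0, 36]},
    {"offset": [-10.22, -0.66, 0], "rot": [0, 0, 40]},
    {"offset": [-11.16, -1.11, 0], "rot": [0, 0, 44]},
    {"offset": [-12.07, -1.63, 0], "rot": [0, 0, 48]},
    {"offset": [-12.94, -2.21, 0], "rot": [0, 0, 52]},
    {"offset": [-12.94, -2.21, 0], "rot": [0, 0, 52]},
    {"offset": [-12.94, -2.21, 0], "rot": [0, 0, 52]},
  ],
)

```text
time: 14.0
position: [0.4533, 0.0761, 0.0743]
tool_rot: [0.462, 0.887, 0.001, -0.002]
ft_force: [-2.2, 16.5, 6.0]
grip_width: 0.011
grip_force: 30.0
```

Run:
```python
from h import *
o=state(); d=np.array(o['position'][:2])-[.5412,-.0476]; print(np.linalg.norm(d),np.degrees(np.arctan2(d[1],d[0]))-73.2)
```

```text
t 14.0 pos [0.4533 0.0761 0.0743] yaw(y) 34.92 tilt [-0.002  0.004 -1.   ] F [-2.2 16.5  6. ] w 0.011 gf 30.0
0.15178101007611833 52.20568516999499
```

apply_moves(
  series=[
    {"offset": [-0.3, 0.0, 0], "rot": [0, 0, 1]},
    {"offset": [-0.6, -0.25, 0], "rot": [0, 0, 2.5]},
    {"offset": [-0.95, -0.5, 0], "rot": [0, 0, 4]},
    {"offset": [-1.2, -0.7, 0], "rot": [0, 0, 5]},
    {"offset": [-1.35, -0.83, 0], "rot": [0, 0, 6]},
    {"offset": [-1.35, -0.83, 0], "rot": [0, 0, 6]},
    {"offset": [-1.35, -0.83, 0], "rot": [0, 0, 6]},
  ],
)

```text
time: 14.7
position: [0.4413, 0.0672, 0.0743]
tool_rot: [0.415, 0.91, 0.001, 0.0]
ft_force: [0.8, 13.8, 4.8]
grip_width: 0.0108
grip_force: 30.0
```

```bash
cat > ch.py <<'E'
from h import *
o=state(); d=np.array(o['position'][:2])-[.5412,-.0476]; a=np.arctan2(d[1],d[0]); F=o['ft_force']
print('r',np.linalg.norm(d),'th',a-np.radians(73.2),'Ftan(cw)',F[0]*np.sin(a)-F[1]*np.cos(a),'Frad',F[0]*np.cos(a)+F[1]*np.sin(a))
E
python3 ch.py
```

```text
t 14.7 pos [0.4413 0.0672 0.0743] yaw(y) 40.97 tilt [ 0.001  0.003 -1.   ] F [ 0.8 13.8  4.8] w 0.0108 gf 30.0
r 0.1521314361640564 th 1.0092210952719403 Ftan(cw) 9.660544242459123 Frad 9.903442023225084
```

apply_moves(
  series=[
    {"offset": [-0.15, -0.03, 0], "rot": [0, 0, 0]},
    {"offset": [-0.3, -0.08, 0], "rot": [0, 0, 0]},
    {"offset": [-0.3, -0.08, 0], "rot": [0, 0, 0]},
    {"offset": [-0.3, -0.08, 0], "rot": [0, 0, 0]},
    {"offset": [-0.3, -0.08, 0], "rot": [0, 0, 0]},
  ],
)

```text
time: 15.2
position: [0.4411, 0.0669, 0.0744]
tool_rot: [0.415, 0.91, 0.003, 0.002]
ft_force: [4.2, 18.2, 0.6]
grip_width: 0.0111
grip_force: 30.0
```

```bash
python3 ch.py
python3 - <<'E'
from h import *
look('side',['bed_block','tab','post_top'],'s5'); look('scene',['bed_block','tab','post_top','jar','timer','cork_ring'])
i=cv2.imread('pics/s5.png')[220:450,120:380]; cv2.imwrite('pics/c5.png',cv2.resize(i,None,fx=2.5,fy=2.5))
E
```

```text
t 15.2 pos [0.4411 0.0669 0.0744] yaw(y) 40.91 tilt [ 0.007  0.003 -1.   ] F [ 4.2 18.2  0.6] w 0.0111 gf 30.0
r 0.15211358051177418 th 1.0118855290013138 Ftan(cw) 15.096693871813697 Frad 10.91169842023477
side bed_block 0.62 [ 0.3808 -0.3843  0.0047] [438.6 253.4]
side bed_block 0.58 [0.6118 0.03   0.0118] [237.2 338.5]
side tab 0.89 [0.6214 0.0629 0.0145] [220.5 348. ]
side tab 0.74 [ 0.4189 -0.3952  0.0023] [421.  248.6]
side post_top 0.86 [0.4472 0.068  0.0886] [331.4 337. ]
side post_top 0.6 [0.6219 0.0587 0.0135] [221.7 346.8]
side post_top 0.45 [ 0.7858  0.0086 -0.0019] [151.7 313.2]
scene bed_block 0.97 [ 5.804e-01 -3.904e-01 -5.000e-04] [434.9 344.7]
scene bed_block 0.93 [ 0.3805 -0.3834 -0.0009] [348.7 413.5]
scene bed_block 0.6 [ 0.5155 -0.2302  0.0015] [333.4 319.9]
scene tab 0.85 [ 0.4124 -0.3956  0.0011] [370.2 404.2]
scene tab 0.79 [0.6209 0.0626 0.0123] [264.6 233. ]
scene tab 0.6 [ 5.677e-01 -4.158e-01 -1.000e-04] [444.1 355.9]
scene post_top 0.53 [0.6087 0.0304 0.0126] [270.5 240.3]
scene jar 0.73 [ 0.7643 -0.1003  0.0036] [368.4 237.4]
scene jar 0.38 [ 0.3876 -0.2133 -0.004 ] [270.2 355.9]
scene timer 0.92 [ 0.3877 -0.2149 -0.0026] [270.9 355.6]
scene cork_ring 0.79 [7.831e-01 1.110e-02 3.000e-04] [335.1 218.5]
```

View pics/c5.png

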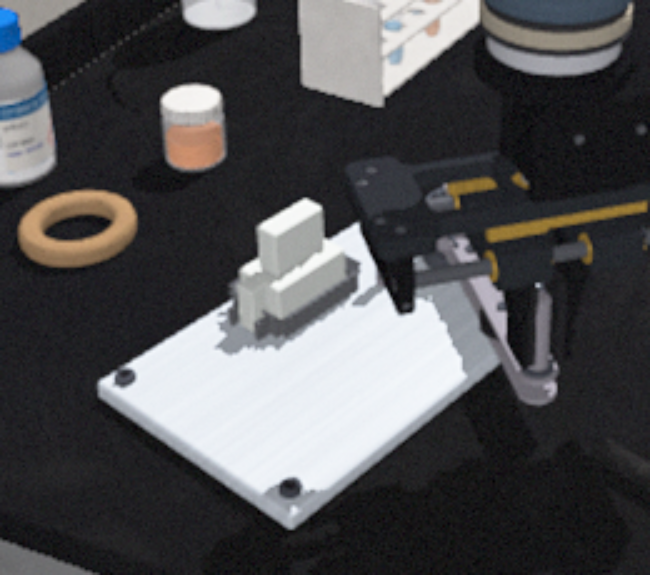

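The side view shows the block seated in the pocket at (240,338) and the post held in the fingers at (335,345). Extra push raised the tangential force to 15 N with no motion, so the arm is at its stop, and the bystanders have not moved.

```bash
python3 -c "
from rig import hand_in
print(hand_in())"
```

```text
the job is handed in; nothing more can be done
None
```

The job is handed in, with no verdict returned: the bed block is home in its pocket and released, and the fingers hold the pressure arm at its stop with about 15 N. The cork ring, jar and timer did not move.

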